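# Fasten the draw latch of a wheel case

### The arm

A 6-joint arm with a two-finger parallel gripper is mounted at the origin on the work surface. World frame = base frame: x ahead of the robot, y to its left, z up, the work surface at z = 0. Lengths are in m, angles in degrees, forces in N, time in s.
With the tool pointing down it reaches from about 0.25 to 0.775 m from the base axis. Payload 4 kg.
Tool frame: the origin (TCP) lies midway between the tips of the shut fingers; the grasp point (between the pads) lies 19 mm behind it; z points along the fingers, y is the line along which they close (so a half turn about z gives the same grasp; the last joint's range is limited). The gripper opens to 85 mm and grips with 20 to 120 N. Pads are 22 mm wide; open, the fingers measure 114 mm over their backs; the gripper's body (76 mm by 85 mm) begins 54 mm behind the grasp point. The pads swing forward as they close: fully open they stand 13 mm farther back than shut.
Start: joints at [59.926, 4.996, 78.535, -0, 96.463, -5.907], TCP at [0.225, 0.502, 0.195] pointing down, gripper open.
Joint ranges: [-177.83, 177.83], [-43.37, 116.18], [15.69, 146.23], [-61.86, 241.86], [9.47, 152.12], [-147.06, 147.06]. Speed limits (degrees/s): [159.86, 159.86, 180, 180, 180, 180].

### API

Orientations are given as a 3x3 rotation matrix whose columns are the frame's x, y, z axes.
In Python, from plant import ctrl gives the robot as it stands.
- The arm moves only by the shell command python3 -m inch 'ROWS' [OPENING]. ROWS is JSON, a list of rows, each a list of 4 numbers: the shift along the tool's x, y, z in mm, then the turn about the tool's z in rad. In form: [[tx, ty, tz, twist], ...]. A call has 1 to 20 rows; each row shifts and turns the commanded pose from where the row before left it, along the tool's axes as they then stand; what a row does not reach is not made up. A row lasts 1/12 s, in which the tool goes at most 41.7 mm and 7.16 degrees, less where a joint would pass 70% of its speed; a pose out of reach is approached as far as the arm can. A call is refused whole if a number of a shift passes 41.7 or a number of a turn 0.125, either way. A call with a gripper value outside its range is refused whole. OPENING is the opening, from 0 (shut) to 1 (fully open), set as the call begins (- or left out, the last holds). The fingers move at their own pace and stop on an object; the grip force is fixed at half the most. Time passes only in rows, so rows that do not move let the fingers close. It gives the time, the measured TCP pose, the force, the opening and the grip force at its end, in the units of the state.
- ctrl.get_state(): the state, without advancing time (a new reading comes with each control period).
- ctrl.read_camera(name): name is "side" or "top"; returns (picture, depth): 480x640x3 uint8, red, green, blue; 480x640 float32, m along the optical axis (not along the pixel's ray), 0 where there is no reading.
- ctrl.camera_params(name): a dict with "K" (3x3 intrinsics, pixels), "dist_coeffs" ([k1, k2, p1, p2, k3] as OpenCV has them; the pictures are not rectified), "world_from_camera" (4x4, takes a point from camera to world coordinates). Camera axes: x right, y down, z forward; pixel columns grow to the right and rows downward; lengths in m; the calibration is good to about 2 mm. A picture is of the moment at which its call begins. camera_params takes no time and is no camera call.
- ctrl.close_job(): hands the job in; it is judged then, once.
The state is a dict: "t": time; "joints": joint angles; "joint_velocities": joint speeds; "tau": joint torques, N m; "ee_pos": TCP position; "tool_rot": TCP orientation; "force": force on the tool from outside, world axes, zero at the start; "moment": the same for the moment, N m; "opening": finger opening in m; "grip_force": force on a finger pad.
Only numpy, scipy, OpenCV 4.12 (cv2) and the standard library are available. Lean on these libraries where they do the work, as an engineer would, in place of code of your own. Each camera call takes 0.05 s, during which the arm holds its last target. There are 200 camera calls.

### The job

Fasten the latch on top of the standing hard case: swing the wire loop over to the keeper on the sprung lid, get its bar hooked in under the lips of both prongs (not caught on their ends; their height has to be felt), then press the lever back over centre until it lies fully flat and the lid is drawn shut. Work gently: no hard knocks or hard pressing on the latch, the keeper or the case, and leave the other things on the bench where they are.

Things in the scene. Friction and masses are not known exactly. Their poses are not given: they have to be found in the camera images.
- case: Black hard case with bright corners, fixed, 181 x 200 x 130 mm high, standing with the seam of shell and lid upright, latch in the middle of its top. Origin on the table under the seam; x points from the shell (robot's side, reaching to x = -125 mm) to the lid (to x = +56 mm), y runs along the seam, z up; its top is at z = 130 mm. All latch parts move in its x-z plane at y = 0.
- shell: The fixed near half of the case, same origin and axes as the case. On it stand two black rubber rails, 46 mm long in x (x = -122 to -76 mm), at y = -28 to -20 and +20 to +28 mm, tops 10 mm above the case top; the folded-back loop rests on them, the flat lever lies short of them.
- lid (a joint): Lid angle (rad) about a hinge along y at the bottom of the seam: 0 = drawn shut; it grows as the lid opens to +x. A stiff spring (150 N m/rad; about 8 N per mm at the keeper) holds it ajar at 0.045 (6 mm at the keeper) until the latch draws it in; fully shut the latch pulls with about 50 N. The keeper rides on the lid.
- keeper: Steel keeper on the lid; origin = keeper_low, x away from the shell, z up. Two prongs at y = -26 to -20 and +20 to +26 mm; the 40 mm gap between them is open down to the lid's top, 9 mm under the origin. Each, measured from the bar's seat: post x = -11 to -4 mm; lip x = -11 to -0.5 mm, underside 5.5, top 9.5 mm above the seat; foot plate x = -12 to +18 mm, top 4 mm under it.
- keeper_low (a point): Lowest place of the bar's seat (its centre when hooked: on the foot plates, against the posts, under the lips). The prongs are on a height screw, set differently each time: the true seat is 0 to 5 mm above this point and must be felt. Lower the bar beyond the lips (centre 4 mm or more beyond the seat in x) onto the feet, then draw it back; under the lips it has 1.5 mm of height to spare.
- loop: Wire loop, 76 mm from pivot to bar, 62 mm wide. Origin on its pivot, on the lever (x = -14.8, z = -2 mm in lever_plate's frame); x runs from pivot to bar, y along the pivot. A light spring (0.3 N at the bar) lifts it off the keeper if let go unhooked, and it falls back to the robot's side, where it lies at the start, bar on the rails. It straddles the lever and clears its end, so it can be swung over the top at any lever angle.
- loop_bar (a point): Centre of the loop's bar, a steel roller 8 mm in diameter and 52 mm long, along the point's y axis. Grip it in its middle 30 mm; at the start its centre lies 14 mm above the case top, with free space below it.
- lever (a joint): Lever angle (rad): 0 = flat, pointing from its hinge to -x (the robot's side); it grows as the lever rises, 1.57 upright, end stop 1.95 leaning to the lid. Starts raised, 1.6 to 1.9. It stays where it is left (hinge friction about 0.055 N m) and gives way when the loop is moved. At 1.65 or more the bar can clear the lips.
- lever_hinge (a point): Centre of the lever's hinge, fixed on the case: x = -30 mm, y = 0, z = 145 mm in the case's frame; the hinge axis is along y. The plate of the lever is 24 mm wide and reaches 48 mm from here.
- lever_pad (a point): Middle of the face to press, at the lever's free end (the steel pad is 18 x 30 x 4 mm): 39 mm from the hinge along the lever and 4.5 mm off its line. z points out of this face (up when flat, towards the lid when upright). With the bar hooked, closing takes up to about 10 N here; centre is passed at about 0.2 rad, but friction can keep the lever from falling flat by itself: press until it stops.
- lever_plate: The lever's steel plate with its pad; origin on the lever's hinge, -x pointing along the lever to its free end, z out of the face to press.
- wheel_a: Bystander: spoked aluminium wheel with a rubber tyre, 92 mm across, 22 mm thick, lying flat beside the case; origin under its centre.
- wheel_b: Bystander: wheel like wheel_a, on the other side of the case.
- cup: Bystander: blue paper-cup-sized cup, 76 mm across, 95 mm high, behind the lid; origin under its centre.
- bracket: Bystander: L-shaped aluminium bracket, 60 x 40 x 49 mm high, behind the lid; origin under its centre.
- driver: Bystander: screwdriver, 200 mm, lying on the table.
- motor: Bystander: upright dark motor, 36 mm across, 55 mm high; origin under its centre.

How it is judged (in metres and radians):
On the way, in this order (a step that is already met when the one before it is completed fails the run):
1. the loop's bar is hooked in under the lips of the keeper, the lever not yet down (x of loop_bar in the frame of keeper between -0.004 and 0.002 m and z of loop_bar in the frame of keeper between -0.003 and 0.008 m and value of joint lever above 0.3 rad), for 0.1 s.
2. the lever is pressed flat over centre with the bar hooked, drawing the lid shut (x of loop_bar in the frame of keeper between -0.004 and 0.002 m and z of loop_bar in the frame of keeper between -0.003 and 0.008 m and value of joint lever below 0.06 rad and value of joint lid between -0.007 and 0.012 rad), for 0.2 s.
At the end, for the whole second after the job is handed in: The bar is hooked in the keeper (-4 to +2 mm in x, -3 to +8 mm in z of keeper_low), the lever lies flat (under 0.06 rad), the lid is drawn shut (-0.007 to 0.012 rad; less means caught on the lip ends), all at rest, and every bystander is within 30 mm of where it was (all of step 2 and linear speed of loop below 0.02 m/s and distance of each of wheel_a, wheel_b, cup, bracket, driver, motor from where it was at the start of the episode below 0.03 m); the robot touches nothing.
It fails at once if the lever pressed or knocked with more than 30 N (contact force between any of the arm, the fingers and lever_plate above 30 N).
It fails at once if the shell of the case struck or pressed with more than 30 N (contact force between the fingers and shell above 30 N).
It fails at once if the keeper struck or pressed by the fingers with more than 30 N (contact force between the fingers and keeper above 30 N).
It fails at once if the bar forced onto the keeper with more than 20 N before the lever draws it (lever above 1.45 rad), or 80 N ever (contact force between loop and keeper above 80 N or (value of joint lever above 1.45 rad and contact force between loop and keeper above 20 N)).
It fails at once if the bystanders knocked away (distance of any of wheel_a, wheel_b, cup, bracket, driver, motor from where it was at the start of the episode above 0.05 m).
It also fails if it takes over 72 s, if anything falls off the work surface, if the arm or the gripper's body presses on something with over 40 N, if the wrist force passes 120 N, or if a joint passes its speed limit or range.

## Working session

There is one attempt and no reset: what is moved stays moved. The work goes in short steps, Python scripts to look and compute and a shell command to move; the robot and the scene stay as the last step left them, time stands still between calls to the robot, and variables do not carry over. Pictures are saved under pics/ and viewed, at most 10 in all, crops included, and the job is handed in when it is done.

```bash
ls; mkdir -p pics; cat > h.py <<'E'
import numpy as np, cv2
from plant import ctrl
def pt(cam,u,v,d):
    p=ctrl.camera_params(cam);K=np.array(p["K"]);D=np.array(p["dist_coeffs"]);T=np.array(p["world_from_camera"])
    n=cv2.undistortPoints(np.array([[[u,v]]],float),K,D)[0,0]
    return (T@np.array([n[0]*d,n[1]*d,d,1]))[:3]
def ray(cam,u,v,z):
    T=np.array(ctrl.camera_params(cam)["world_from_camera"]);a=pt(cam,u,v,1.);o=T[:3,3];r=a-o
    return o+r*(z-o[2])/r[2]
def proj(cam,P):
    p=ctrl.camera_params(cam);T=np.linalg.inv(np.array(p["world_from_camera"]))
    return cv2.projectPoints(np.array(P,float).reshape(-1,3),cv2.Rodrigues(T[:3,:3])[0],T[:3,3],np.array(p["K"]),np.array(p["dist_coeffs"]))[0][:,0]
E
python3 - <<'E'
from h import *
for c in("top","side"):
    im,d=ctrl.read_camera(c);cv2.imwrite(f"pics/{c}0.png",im[:,:,::-1]);np.save(f"{c}0.npy",d)
    print(c,np.round(np.array(ctrl.camera_params(c)["world_from_camera"]),3).tolist(),(d>0).mean())
print(ctrl.get_state())
E
```

```text
pics
top [[-0.018, -0.996, 0.092, 0.423], [-1.0, 0.017, -0.013, -0.023], [0.011, -0.092, -0.996, 1.428], [0.0, 0.0, 0.0, 1.0]] 0.9962239583333333
side [[-0.98, 0.155, -0.128, 0.665], [0.201, 0.802, -0.563, 0.615], [0.015, -0.577, -0.817, 1.038], [0.0, 0.0, 0.0, 1.0]] 0.995859375
{'t': 0.1, 'joints': array([ 5.99282069e+01,  5.03689863e+00,  7.86178875e+01,  7.79494035e-05,
        9.64627998e+01, -5.90724154e+00]), 'joint_velocities': array([-0.03656312, -0.06022301, -0.20847595, -0.02727596, -0.04254094,
        0.09982258]), 'tau': array([ 2.95293510e-03, -3.53013396e+01, -3.14219964e+01, -1.81597356e-04,
        7.86497985e-03,  6.61845661e-06]), 'ee_pos': array([0.22488419, 0.50134206, 0.19352099]), 'tool_rot': array([[-9.12373510e-01,  4.09357445e-01, -1.02952646e-03],
       [ 4.09358684e-01,  9.12371808e-01, -1.77534541e-03],
       [ 2.12560056e-04, -2.04122372e-03, -9.99997894e-01]]), 'force': array([ 0.99436654, -0.24533419, -0.40143038]), 'moment': array([0.04169294, 0.01498635, 0.0283042 ]), 'grip_force': 0.0, 'opening': 0.0852472782672571}
```

View pics/top0.png

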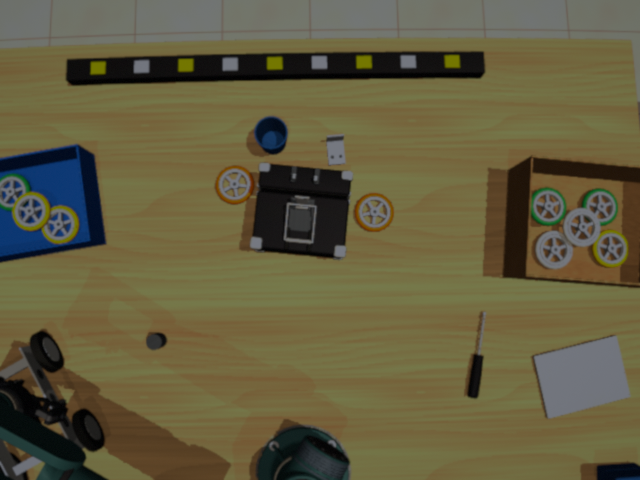

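View pics/side0.png

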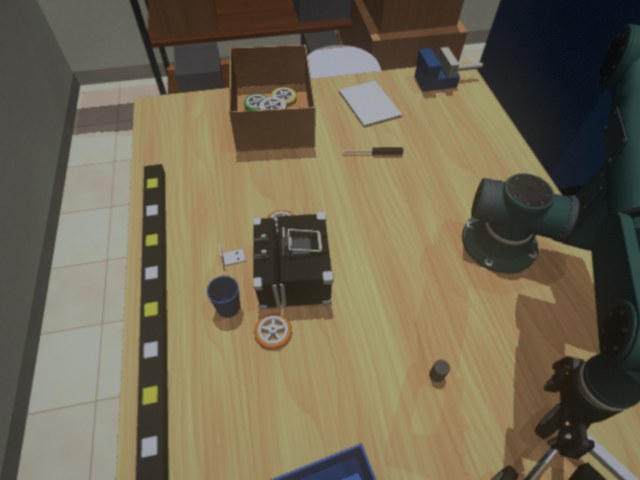

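The top view shows the case at about (303,212): bright corners near (264,167), (347,175), (257,243) and (340,252), prongs at (294,173) and (317,176), and the loop around (300,222). The side view shows the case at about (290,260). I'll measure these and enlarge both views.

```bash
python3 - <<'E'
from h import *
a=cv2.imread("pics/top0.png");b=cv2.imread("pics/side0.png")
A=cv2.resize(a[150:270,240:370],None,fx=4.5,fy=4.5,interpolation=cv2.INTER_CUBIC);cv2.imwrite("pics/top0c.png",A)
B=cv2.resize(b[200:320,240:350],None,fx=5,fy=5,interpolation=cv2.INTER_CUBIC);cv2.imwrite("pics/side0c.png",B)
for c,im,(u0,v0,u1,v1) in(("top",a,(240,155,365,265)),("side",b,(245,205,340,312))):
    d=np.load(c+"0.npy")
    s=im[v0:v1,u0:u1].astype(int);m=((s.min(2)>110)&(s.max(2)-s.min(2)<45)).astype(np.uint8)
    n,l,st,ce=cv2.connectedComponentsWithStats(m)
    for i in range(1,n):
        if st[i,4]>15:
            u,v=ce[i]+[u0,v0];print(c,st[i]+[u0,v0,0,0,0],np.round(ray(c,u,v,.13),4),np.round(pt(c,u,v,d[int(v),int(u)]),4))
E
```

```text
top [328 155  17   9 105] [ 0.6978 -0.0855  0.13  ] [ 0.7234 -0.0913  0.0092]
top [260 163   9   7  53] [0.6851 0.0712 0.13  ] [0.6855 0.0713 0.1279]
top [240 171  10  27  54] [0.649  0.1119 0.13  ] [0.6713 0.1252 0.0018]
top [343 171  10   8  61] [ 0.6641 -0.1084  0.13  ] [ 0.6652 -0.1088  0.1243]
top [360 201   5  22  46] [ 0.5831 -0.1376  0.13  ] [ 0.5966 -0.1472  0.0206]
top [251 238  10  10  81] [0.5208 0.0908 0.13  ] [0.5204 0.0903 0.1362]
top [336 247  10   9  82] [ 0.4999 -0.0893  0.13  ] [ 0.4998 -0.0892  0.1323]
side [271 212  19   9  61] [ 0.607  -0.1117  0.13  ] [ 0.5995 -0.2052  0.0131]
side [316 211  10   8  67] [ 0.4998 -0.0895  0.13  ] [ 0.4998 -0.0897  0.1297]
side [252 217   9   8  61] [ 0.6659 -0.1033  0.13  ] [ 0.6659 -0.108   0.1241]
side [311 231  11  20  58] [ 0.5232 -0.0081  0.13  ] [ 5.250e-01 -2.000e-04  1.416e-01]
side [289 237   3  12  22] [ 0.5936 -0.0197  0.13  ] [0.5961 0.0023 0.1614]
side [323 271  11  10  95] [0.5212 0.0911 0.13  ] [0.5211 0.0905 0.1289]
side [253 277   9  10  73] [0.6867 0.0765 0.13  ] [0.6868 0.0736 0.1252]
```

View pics/top0c.png

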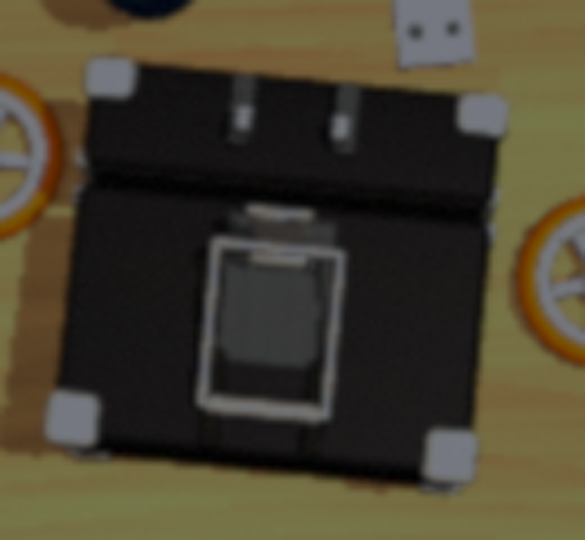

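View pics/side0c.png

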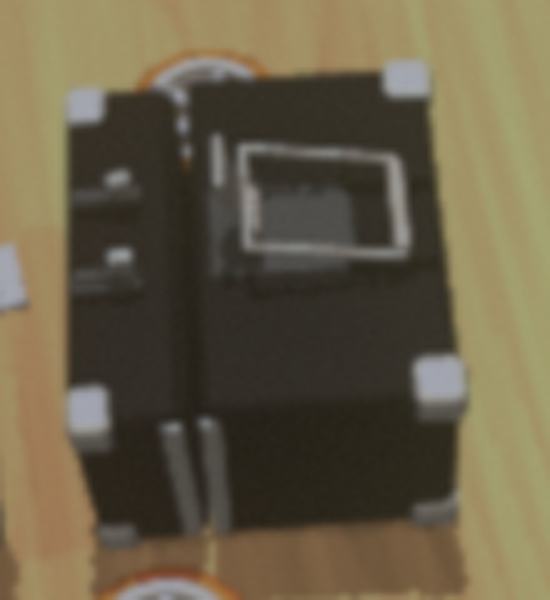

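```bash
python3 - <<'E'
from h import *
yaw=np.arctan2(-.0209,.1803);ex=np.array([np.cos(yaw),np.sin(yaw)]);ey=np.array([-ex[1],ex[0]])
O=np.array([.51035,.00075])+.1155*ex
print(np.degrees(yaw),O)
d={c:np.load(c+"0.npy") for c in("top","side")}
def C(c,u,v,z):
    p=ray(c,u,v,z);q=p[:2]-O;print(c,(round(u,1),round(v,1)),z,"world",np.round(p[:2],4),"case",np.round([q@ex*1e3,q@ey*1e3],1),"depth z",round(pt(c,u,v,d[c][int(round(v)),int(round(u))])[2],4))
T=lambda a,b:(240+a/4.5,150+b/4.5)
S=lambda a,b:(240+a/5,200+b/5)
for p in((265,410),(205,404),(325,414)):C("top",*T(*p),.146)
C("side",*S(398,205),.146)
for z in(.148,.153):
    for p in((242,118),(342,128)):C("top",*T(*p),z)
    for p in((120,178),(120,256)):C("side",*S(*p),z)
for z in(.16,.19):
  for p in((280,212),(280,258)):C("top",*T(*p),z)
  for p in((218,160),(252,215)):C("side",*S(*p),z)
# points in lever region from depth
for c,(u0,v0,u1,v1) in(("top",(285,190,320,215)),("side",(280,225,300,262))):
    P=[]
    for v in range(v0,v1):
        for u in range(u0,u1):
            p=pt(c,u,v,d[c][v,u]);q=p[:2]-O
            if p[2]>.165:P.append((q@ex*1e3,q@ey*1e3,p[2]*1e3))
    P=np.array(P);print(c,len(P));print(np.round(P[np.argsort(-P[:,2])][:40:4],0).tolist() if len(P) else "")
E
```

```text
-6.612097151875058 [ 0.62508175 -0.01254947]
top (298.9, 241.1) 0.146 world [ 0.5211 -0.0022] case [-104.5   -1.7] depth z 0.1425
top (285.6, 239.8) 0.146 world [0.5244 0.0258] case [-104.5   26.5] depth z 0.1484
top (312.2, 242.0) 0.146 world [ 0.5187 -0.0302] case [-103.6  -29.7] depth z 0.1435
side (319.6, 241.0) 0.146 world [0.5227 0.0018] case [-103.4    2.4] depth z 0.1464
top (293.8, 176.2) 0.148 world [0.6591 0.0065] case [31.6 22.9] depth z 0.1504
top (316.0, 178.4) 0.148 world [ 0.6535 -0.0405] case [ 31.5 -24.5] depth z 0.1524
side (264.0, 235.6) 0.148 world [ 0.6529 -0.0384] case [ 30.6 -22.5] depth z 0.1492
side (264.0, 251.2) 0.148 world [0.659  0.0071] case [31.4 23.4] depth z 0.1522
top (293.8, 176.2) 0.153 world [0.6582 0.0064] case [30.7 22.6] depth z 0.1504
top (316.0, 178.4) 0.153 world [ 0.6526 -0.0404] case [ 30.6 -24.5] depth z 0.1524
side (264.0, 235.6) 0.153 world [ 0.653  -0.0348] case [ 30.3 -18.9] depth z 0.1492
side (264.0, 251.2) 0.153 world [0.659  0.0105] case [31.1 26.8] depth z 0.1522
top (302.2, 197.1) 0.16 world [ 0.6122 -0.0108] case [-13.    0.3]
[... 350 characters left out ...]
2.2, 207.3) 0.19 world [ 0.5867 -0.0108] case [-38.3  -2.6] depth z 0.1449
side (283.6, 232.0) 0.19 world [ 0.6072 -0.0093] case [-18.1   1.2] depth z 0.1899
side (290.4, 243.0) 0.19 world [0.5968 0.0247] case [-32.4  33.8] depth z 0.151
top 98
[[-200.0, -34.0, 1428.0], [-200.0, -34.0, 1428.0], [-16.0, -12.0, 192.0], [-16.0, -14.0, 192.0], [-18.0, 6.0, 191.0], [-19.0, -6.0, 191.0], [-17.0, -4.0, 190.0], [-15.0, 2.0, 189.0], [-18.0, 12.0, 188.0], [-21.0, -5.0, 188.0]]
side 56
[[-32.0, 628.0, 1038.0], [-17.0, -1.0, 191.0], [-17.0, 8.0, 191.0], [-19.0, 13.0, 190.0], [-18.0, 16.0, 190.0], [-17.0, -6.0, 189.0], [-16.0, 14.0, 188.0], [-21.0, 9.0, 185.0], [-22.0, -9.0, 183.0], [-21.0, -7.0, 179.0]]
```

```bash
python3 -m inch '[[0,0,-9,0.125],[0,0,-9,0.125],[0,0,-9,0.125],[0,0,-9,0.125],[0,0,-9,0.125],[0,0,-9,0.125],[0,0,-9,0.125],[0,0,-9,0.125],[0,0,-9,0.125],[0,0,-9,0.125],[0,0,0,0.014]]' 0.5; python3 -m inch '[[-29,22,0,0],[-29,22,0,0],[-29,22,0,0],[-29,22,0,0],[-29,22,0,0],[-29,22,0,0],[-29,22,0,0],[-29,22,0,0],[-29,22,0,0],[-29,22,0,0],[-29,22,0,0],[-29,22,0,0],[-29,22,0,0],[-29,22,0,0],[-29,22,0,0],[-29,22,0,0],[0,0,0,0],[0,0,0,0],[0,0,0,0]]'
cat >> h.py <<'E'
yaw=np.radians(-6.612);ex=np.array([np.cos(yaw),np.sin(yaw)]);ey=np.array([-ex[1],ex[0]])
O=np.array([.6251,-.01255])
def st():
    s=ctrl.get_state();q=s["ee_pos"][:2]-O;f=s["force"]
    y=s["tool_rot"][:2,1]
    print("t%.2f TCP case x%.1f y%.1f z%.1f  F x%.1f y%.1f z%.1f  open %.1f grip %.1f yawerr %.2f"%(s["t"],q@ex*1e3,q@ey*1e3,s["ee_pos"][2]*1e3,f[:2]@ex,f[:2]@ey,f[2],s["opening"]*1e3,s["grip_force"],np.degrees(np.arctan2(y[1],y[0])-yaw)))
E
echo 'from h import *
st()' > s.py; python3 s.py
```

```text
t: 1.02
ee_pos: [0.2255, 0.5023, 0.2862]
tool_rot: [[0.117, 0.993, 0.001], [0.993, -0.117, 0.002], [0.003, 0.001, -1.0]]
force: [-1.0, 0.6, 0.8]
opening: 0.0426
grip_force: 0.0
t: 2.6
ee_pos: [0.5212, 0.0007, 0.2837]
tool_rot: [[0.114, 0.994, -0.002], [0.994, -0.114, 0.001], [0.001, -0.002, -1.0]]
force: [-0.2, 0.5, -0.5]
opening: 0.0426
grip_force: 0.0
t2.60 TCP case x-104.7 y1.2 z283.7  F x-0.3 y0.5 z-0.5  open 42.6 grip 0.0 yawerr 0.09
```

```bash
python3 -m inch '[[-1,0.5,20,0],[0,0,20,0],[0,0,20,0],[0,0,20,0],[0,0,20,0],[0,0,12,0],[0,0,9,0],[0,0,7,0],[0,0,5,0],[0,0,4,0],[0,0,4,0],[0,0,3,0],[0,0,2,0],[0,0,0,0],[0,0,0,0]]' 0.35; python3 s.py; python3 - <<'E'
from h import *
im,d=ctrl.read_camera("side");cv2.imwrite("pics/s1.png",cv2.resize(im[170:320,220:370,::-1],None,fx=4,fy=4,interpolation=cv2.INTER_CUBIC))
E
```

```text
t: 3.85
ee_pos: [0.5221, -0.0006, 0.1388]
tool_rot: [[0.115, 0.993, 0.0], [0.993, -0.115, 0.0], [0.0, 0.0, -1.0]]
force: [0.1, -0.1, 0.4]
opening: 0.0299
grip_force: 0.0
t3.85 TCP case x-103.7 y-0.0 z138.8  F x0.1 y-0.1 z0.4  open 29.9 grip 0.0 yawerr 0.01
```

View pics/s1.png

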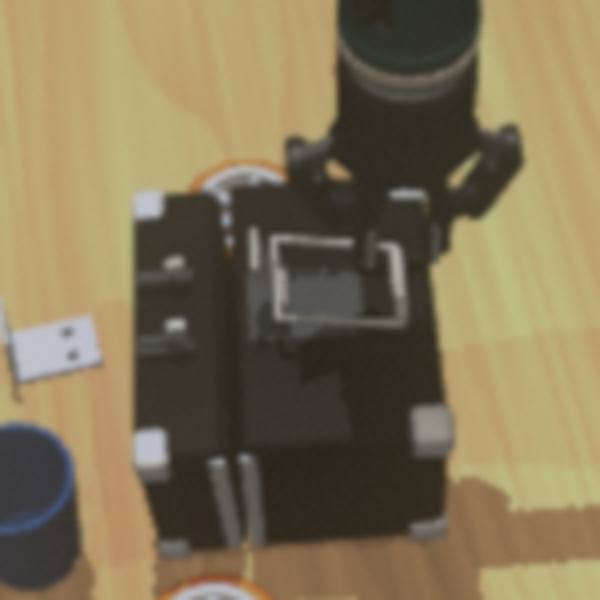

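The side view shows the fingers either side of the bar (crop (400,265)), with one inside the loop at (372,250). The lever is upright at (253,250). I'll close and lift a little.

```bash
python3 -m inch '[[0,0,1,0],[0,0,1,0],[0,0,0,0],[0,0,0,0],[0,0,0,0],[0,0,0,0],[0,0,0,0],[0,0,0,0]]' 0; python3 s.py
```

```text
t: 4.57
ee_pos: [0.522, -0.0006, 0.1366]
tool_rot: [[0.115, 0.993, 0.0], [0.993, -0.115, 0.0], [0.0, 0.0, -1.0]]
force: [-0.8, 0.3, 0.3]
opening: -0.0002
grip_force: 0.0
t4.57 TCP case x-103.8 y0.0 z136.6  F x-0.8 y0.2 z0.3  open -0.2 grip 0.0 yawerr 0.02
```

```bash
python3 - <<'E'
from h import *
im,d=ctrl.read_camera("side");im2,d2=ctrl.read_camera("top")
a=cv2.resize(im[200:290,260:350,::-1],None,fx=4.4,fy=5,interpolation=cv2.INTER_CUBIC);b=cv2.resize(im2[160:260,260:350,::-1],None,fx=4.4,fy=4.5,interpolation=cv2.INTER_CUBIC)
cv2.imwrite("pics/s2.png",np.hstack([a,b]))
E
```

```text
(no output)
```

View pics/s2.png

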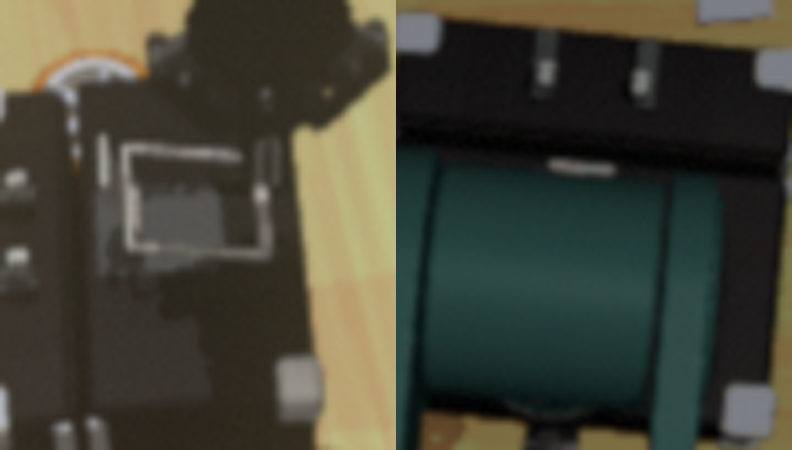

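```bash
python3 - <<'E'
from h import *
for x,y,z in((-104,0,136.6),(-104,11,136.6),(-104,-11,136.6),(-104,11,160),(-104,0,144),(-104,26,144),(-104,-26,144),(-28,31,160)):
    p=O+ex*x/1e3+ey*y/1e3;print((x,y,z),np.round(proj("side",[*p,z/1e3])[0],1))
E
python3 s.py
```

```text
(-104, 0, 136.6) [319.7 242.4]
(-104, 11, 136.6) [320.1 246.1]
(-104, -11, 136.6) [319.3 238.7]
(-104, 11, 160) [320.3 240.5]
(-104, 0, 144) [319.8 240.6]
(-104, 26, 144) [320.7 249.5]
(-104, -26, 144) [318.8 232.1]
(-28, 31, 160) [288.9 249.4]
t4.67 TCP case x-103.8 y0.1 z136.6  F x0.3 y0.7 z-0.5  open -0.1 grip 0.0 yawerr 0.02
```

```bash
python3 - <<'E'
from h import *
im,d=ctrl.read_camera("side")
for v in range(226,254,2):
    r=[]
    for u in range(314,328,2):
        p=pt("side",u,v,d[v,u]);q=p[:2]-O;r.append("%4d,%3d,%3d:%3d"%(q@ex*1e3,q@ey*1e3,p[2]*1e3,im[v,u].mean()))
    print(v,r)
E
```

```text
226 [' -88,  5,211: 42', ' -93, 10,217: 41', ' -97, 11,219: 42', '-102,  5,210: 43', '-106, 12,219: 46', '-111, 13,220: 44', '-115, 12,219: 76']
228 [' -94,-49,130: 45', ' -93, 12,213: 41', ' -97, 11,211: 60', '-102, 12,211: 60', '-107,  9,208: 70', '-112,  8,205: 48', '-116,  7,203:100']
230 [' -93,-44,128: 73', ' -93,  5,196: 42', ' -97, 10,202: 68', '-102, 11,203: 56', '-106, 12,204: 70', '-112,  5,194: 51', '-117,  6,195: 95']
232 [' -93,-38,127: 68', ' -93,  6,189: 44', ' -97, 11,195: 66', '-102,  9,192: 55', '-107,  9,192: 68', '-112,  6,186: 49', '-117,  7,188: 82']
234 [' -91,-24,139: 47', ' -93,  8,183: 45', ' -98,  9,185: 67', '-102, 11,187: 56', '-107,  9,184: 68', '-112,  7,181: 48', '-121,-20,141: 68']
236 [' -91,-20,135: 41', ' -96,-22,133: 45', ' -98, 12,181: 82', '-103,  8,175: 70', '-107, 12,180: 67', '-116,-22,131: 47', '-121,-20,132: 59']
238 [' -91,-20,127: 42', ' -96,-19,128: 50', '-100, -9,141:137', '-105, -8,142:129', '-111,-15,132: 48', '-116,-17,128: 48', '-121,-19,126: 56']
240 [' -91,-12,130: 50', ' -96,-13,128: 53', ' -99,  0,145:107', '-104,  0,148:107', 
[... 229 characters left out ...]
 ' -95,  0,130: 50', ' -99,  1,132: 71', '-103, 13,149: 96', '-109,  0,128: 58', '-114,  1,130: 50', '-119,  0,127: 50']
246 [' -89,  4,129: 49', ' -94,  4,129: 47', ' -99,  5,129: 70', '-102, 17,146:108', '-109,  6,129: 63', '-114,  6,128: 50', '-119,  6,128: 50']
248 [' -88, 12,132: 48', ' -94, 10,128: 42', ' -98, 11,129: 65', '-102, 23,147:106', '-108, 11,129: 60', '-113, 11,127: 44', '-118, 11,127: 47']
250 [' -87, 29,148:100', ' -92, 27,145:101', ' -97, 28,146:106', '-101, 29,146: 98', '-107, 25,140: 55', '-112, 22,135: 44', '-117, 24,138: 45']
252 [' -87, 28,138: 50', ' -92, 27,137: 53', ' -97, 27,136: 57', '-102, 26,133: 56', '-107, 27,134: 43', '-112, 25,131: 43', '-117, 26,132: 42']
```

```bash
python3 - <<'E'
from h import *
im,d=ctrl.read_camera("side")
p=ctrl.camera_params("side");K=np.array(p["K"]);D=np.array(p["dist_coeffs"]);T=np.array(p["world_from_camera"])
vv,uu=np.mgrid[150:260,280:370]
n=cv2.undistortPoints(np.stack([uu,vv],-1).reshape(-1,1,2).astype(float),K,D)[:,0]
z=d[150:260,280:370].ravel();P=(T@np.c_[n*z[:,None],z,np.ones(len(z))].T)[:3].T
q=P[:,:2]-O;X=q@ex*1e3;Y=q@ey*1e3;Z=P[:,2]*1e3
for lo in range(150,330,8):
    m=(Z>=lo)&(Z<lo+8)&(abs(Y)<60)&(X<-55)&(X>-160)
    if m.sum():print(lo,m.sum(),"x",np.percentile(X[m],[2,98]).round(),"y",np.percentile(Y[m],[2,50,98]).round())
E
```

```text
150 27 x [-92. -56.] y [-29.  27.  32.]
174 16 x [-115.  -92.] y [ 4. 10. 12.]
182 21 x [-116.  -92.] y [ 6.  9. 12.]
190 19 x [-116.  -92.] y [ 7.  9. 12.]
198 25 x [-117.  -91.] y [ 5. 10. 12.]
206 25 x [-115.  -91.] y [-8. 10. 12.]
214 41 x [-130.  -77.] y [-7. 11. 15.]
222 120 x [-138.  -71.] y [-9.  9. 14.]
230 69 x [-144.  -64.] y [-9. 10. 14.]
238 86 x [-152.  -59.] y [-9. 12. 18.]
246 85 x [-158.  -58.] y [-0. 12. 18.]
254 97 x [-157.  -57.] y [ 2. 11. 18.]
262 106 x [-159.  -55.] y [-9. 10. 20.]
270 92 x [-154.  -56.] y [-3. 11. 20.]
278 64 x [-145.  -62.] y [-5. 11. 21.]
286 28 x [-143.  -64.] y [-5.  9. 13.]
294 8 x [-138.  -67.] y [ 4.  9. 31.]
302 64 x [-138.  -67.] y [ 9. 33. 38.]
310 86 x [-136.  -67.] y [ 7. 33. 38.]
318 81 x [-138.  -68.] y [10. 32. 38.]
326 91 x [-138.  -67.] y [ 8. 33. 39.]
```

The fingers closed on nothing. In the side view the bar shows uncovered (crop (262,220)), and the fingers end near z≈172 mm, about 35 mm higher than the reported TCP. The camera sees the corners and bar correctly, so I'll go by the fingers as seen: open, descend in part, then re-measure the tips against the reported pose.

```bash
python3 -m inch '[[0,0,0,0],[0,0,0,0],[0,0,0,0],[0,0,0,0],[0,0,0,0],[0,0,0,0],[0,0,2,0],[0,0,2,0],[0,0,0,0]]' 0.35; python3 s.py; cat >> h.py <<'E'
def tips(cam="side",lo=150,yr=(4,14),xr=(-150,-50)):
    im,d=ctrl.read_camera(cam);p=ctrl.camera_params(cam);T=np.array(p["world_from_camera"])
    vv,uu=np.mgrid[130:300,230:380]
    n=cv2.undistortPoints(np.stack([uu,vv],-1).reshape(-1,1,2).astype(float),np.array(p["K"]),np.array(p["dist_coeffs"]))[:,0]
    z=d[130:300,230:380].ravel();P=(T@np.c_[n*z[:,None],z,np.ones(len(z))].T)[:3].T
    q=P[:,:2]-O;X=q@ex*1e3;Y=q@ey*1e3;Z=P[:,2]*1e3
    m=(Z>lo)&(Z<260)&(Y>yr[0])&(Y<yr[1])&(X>xr[0])&(X<xr[1])
    X,Y,Z=X[m],Y[m],Z[m]
    for a in range(lo,230,6):
        k=(Z>=a)&(Z<a+6)
        if k.sum():print(a,np.sort(X[k].round().astype(int)))
    return im,d
E
python3 -c "
from h import *
tips()"
```

```text
t: 5.52
ee_pos: [0.5216, -0.0005, 0.1319]
tool_rot: [[0.115, 0.993, -0.001], [0.993, -0.115, 0.0], [0.0, -0.001, -1.0]]
force: [-0.1, 0.1, -0.9]
opening: 0.0297
grip_force: 0.0
t5.52 TCP case x-104.2 y0.0 z131.9  F x-0.1 y0.1 z-0.9  open 29.7 grip 0.0 yawerr 0.02
168 [-125 -122  -89  -87  -84]
174 [-132 -129 -127 -124 -122 -120 -119  -89  -86  -86  -84  -82  -82  -80
  -80]
180 [-132 -131 -130 -127 -127 -124 -124 -122 -120 -119  -89  -89  -86  -84
  -84  -82  -82  -77  -77]
186 [-132 -129 -129 -127 -124 -122 -122 -119  -89  -86  -84  -80  -79  -77]
192 [-131 -131 -129 -129 -127 -124 -124 -122 -121 -119 -119 -119  -89  -89
  -86  -84  -84  -82  -80  -80  -77  -77]
198 [-126 -124 -124 -121 -119 -119  -89  -89  -86  -86  -84  -82  -82  -80
  -77]
204 [-135 -130 -128 -126 -123 -121 -121 -121 -119 -119  -89  -89  -89  -86
  -86  -84  -84  -79  -77]
210 [-144 -140 -137 -135 -135 -132 -130 -128 -126 -123 -123  -86  -84  -82
  -81  -79  -79  -77  -77  -75  -75  -75  -73  -73  -70  -70]
216 [-148 -146 -146 -144 -143 -141 -141 -139 -137 -137 -135 -133 -132 -132
 -132 -130 -130 -127 -127 -125 -123 -121 -121  -89  -88  -86  -84  -82
  -82  -79  -77  -75  -75  -73  -73  -71  -68  -66  -65  -63  -61  -61
  -59]
222 [-148 -148 -146 -146 -143 -143 -142 -141 -141 -140 -139 -139 -137 -135
 -133 -129 -129 -127 -125 -125 -123 -120  -86  -86  -84  -81  -79  -77
  -77  -77  -75  -73  -70  -68  -68  -68  -66  -66  -66  -63  -61  -59
  -57  -57]
228 [-148 -145 -145 -144  -66  -64  -63  -61  -61  -59  -59  -57  -54  -54
  -52]
```

```bash
python3 -m inch '[[0,0,3,0],[0,0,3,0],[0,0,3,0],[0,0,3,0],[0,0,3,0],[0,0,2,0],[0,0,2,0],[0,0,2,0],[0,0,0,0],[0,0,0,0]]' |tail -4; python3 -c "
from h import *
st();tips(lo=138)"|head -6
```

```text
tool_rot: [[0.115, 0.993, -0.0], [0.993, -0.115, 0.0], [0.0, -0.0, -1.0]]
force: [-0.7, -0.2, 0.6]
opening: 0.0298
grip_force: 0.0
t6.40 TCP case x-103.9 y0.0 z111.5  F x-0.7 y-0.2 z0.6  open 29.8 grip 0.0 yawerr 0.03
138 [-106]
144 [-106 -106 -104 -104 -104 -102 -102 -101 -101 -101  -99  -99]
150 [-125 -123 -123 -121  -89  -87  -87  -84  -84  -80  -77]
156 [-130 -130 -128 -128 -125 -125 -123 -120 -120  -89  -87  -86  -84  -82
  -82  -80  -77]
```

```bash
python3 -m inch '[[0,0,2,0],[0,0,2,0],[0,0,2,0],[0,0,2,0],[0,0,1,0],[0,0,0,0],[0,0,0,0]]' >/dev/null; python3 s.py; python3 -m inch '[[0,0,0,0],[0,0,0,0],[0,0,0,0],[0,0,0,0],[0,0,0,0],[0,0,0,0]]' 0 >/dev/null; python3 s.py
```

```text
t7.03 TCP case x-103.9 y0.1 z102.5  F x-0.3 y0.1 z0.3  open 29.9 grip 0.0 yawerr 0.02
t7.53 TCP case x-103.3 y0.0 z102.9  F x2.3 y0.1 z0.4  open 4.9 grip 58.7 yawerr 0.02
```

Opening 4.9 mm on an 8 mm bar means the tips pinch only its upper part, so I'll reopen and go 9 mm lower.

```bash
python3 -m inch '[[0,0,0,0],[0,0,0,0],[0,0,0,0],[0,0,0,0],[0,0,2,0],[0,0,2,0],[0,0,2,0],[0,0,2,0],[0,0,1,0],[0,0,0,0],[0,0,0,0]]' 0.3 >/dev/null; python3 s.py; python3 -m inch '[[0,0,0,0],[0,0,0,0],[0,0,0,0],[0,0,0,0],[0,0,0,0],[0,0,0,0]]' 0 >/dev/null; python3 s.py
```

```text
t8.45 TCP case x-103.8 y0.0 z93.5  F x-0.4 y-0.0 z0.8  open 25.6 grip 0.0 yawerr 0.02
t8.95 TCP case x-103.4 y-0.0 z93.8  F x2.0 y1.8 z0.8  open 5.5 grip 58.6 yawerr 0.02
```

```bash
python3 -m inch '[[0,0,-3,0],[0,0,-3,0],[0,0,-3,0],[0,0,-3,0],[0,0,-3,0],[0,0,0,0],[0,0,0,0]]' >/dev/null; python3 s.py;  python3 -c "
from h import *
im,d=tips(lo=130)
cv2.imwrite('pics/s3.png',cv2.resize(im[190:270,260:350,::-1],None,fx=6,fy=6,interpolation=cv2.INTER_CUBIC))"|head -9
```

```text
t9.53 TCP case x-104.2 y0.1 z109.2  F x-3.6 y0.5 z0.8  open 5.5 grip 58.6 yawerr 0.03
130 [-123 -121 -119 -118 -117 -114 -111 -102  -97  -94  -90  -80  -72  -68
  -67  -67  -65  -65  -63  -62  -58  -57]
148 [-113 -113 -111  -99  -99  -94  -92]
154 [-121 -118 -118 -116 -116 -113 -111 -111 -101  -99  -96  -96  -96  -94
  -92  -89  -89]
160 [-121 -116 -113 -111 -110 -108 -108 -108 -106 -106 -105 -105 -104 -103
 -103 -101  -99  -98  -96  -94  -94  -92  -89]
166 [-120 -120 -118 -118 -118 -116 -115 -113 -113 -110 -108 -101 -101  -98
  -96  -96  -94  -92  -91  -89  -89]
```

View pics/s3.png

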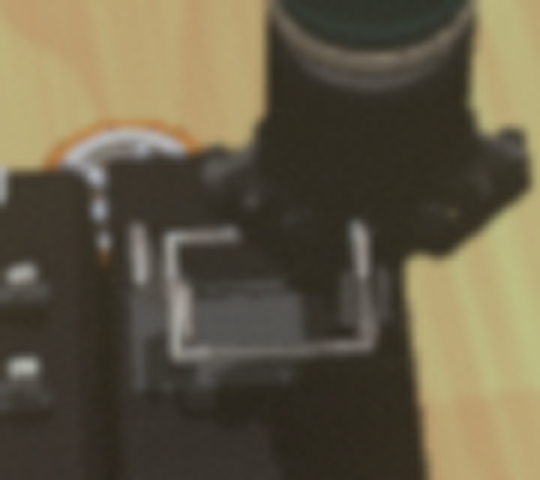

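The side view shows the loop held, with its bar lifted at crop (365,285) between the pads. Bar centre is about reported z + 50 mm. Next I'll swing up the arc of 76 mm about the pivot at (-29,160).

```bash
python3 -m inch '[[0,0,-5.2,0],[0,0,-5.2,0],[0,1,-5,0],[0,1,-4.9,0],[0,1.6,-4.7,0],[0,1.6,-4.7,0],[0,2.2,-4.5,0],[0,2.2,-4.4,0],[0,2.7,-4.2,0],[0,2.8,-4.1,0],[0,3.3,-3.7,0],[0,3.3,-3.7,0],[0,3.7,-3.3,0],[0,3.7,-3.3,0],[0,4.1,-2.8,0],[0,4.2,-2.7,0],[0,2.9,-1.6,0],[0,3,-1.5,0],[0,0,0,0]]' >/dev/null; python3 s.py
```

```text
t11.17 TCP case x-59.9 y0.0 z181.8  F x-8.4 y0.5 z9.3  open 5.2 grip 59.0 yawerr 0.02
```

```bash
python3 -m inch '[[0,0,0,0],[0,0,0,0]]' 0.16 >/dev/null; python3 s.py;  python3 -m inch '[[0,0,0,0],[0,0,1,0],[0,0,2,0],[0,0,0,0]]'>/dev/null; python3 s.py
```

```text
t11.33 TCP case x-58.6 y0.1 z179.7  F x-1.4 y-0.6 z0.8  open 13.9 grip 0.2 yawerr 0.02
t11.67 TCP case x-60.6 y0.1 z174.2  F x-0.6 y0.3 z-0.4  open 13.4 grip 0.1 yawerr 0.02
```

```bash
python3 -m inch '[[0,4,-1.5,0],[0,4,-1.5,0],[0,4,-1.5,0],[0,4.9,-0.7,0],[0,4.9,-0.7,0],[0,4.9,-0.7,0],[0,4.9,-0.7,0],[0,4.9,0.7,0],[0,4.9,0.7,0],[0,4.9,0.7,0],[0,4.9,0.7,0],[0,4.6,1.9,0],[0,4.6,1.9,0],[0,4.6,1.9,0],[0,4.6,1.9,0],[0,4.2,2.7,0],[0,4.2,2.7,0],[0,3.7,3.3,0],[0,3.7,3.3,0],[0,0,0,0]]'>/dev/null; python3 s.py; python3 - <<'E'
from h import *
im,d=ctrl.read_camera("side")
cv2.imwrite('pics/s4.png',cv2.resize(im[150:290,230:340,::-1],None,fx=4.2,fy=4.2,interpolation=cv2.INTER_CUBIC))
E
```

```text
t13.33 TCP case x25.0 y0.0 z158.6  F x-1.1 y0.2 z-0.5  open 13.2 grip 0.0 yawerr 0.01
```

View pics/s4.png

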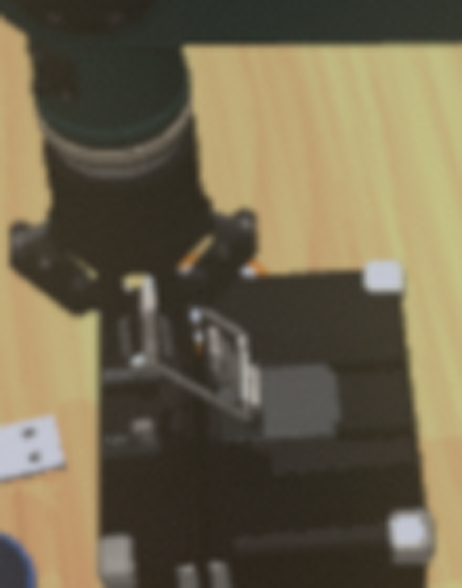

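The side view shows the loop now on the lid side, its bar at crop (148,325) between the fingers and the lever behind at (230,370). I'll raise 9 mm so the tips reach less below the bar, then grip.

```bash
python3 -m inch '[[0,0,-3,0],[0,0,-3,0],[0,0,-3,0],[0,0,0,0]]'>/dev/null; python3 s.py; python3 -m inch '[[0,0,0,0],[0,0,0,0],[0,0,0,0],[0,0,0,0],[0,0,0,0]]' 0 >/dev/null; python3 s.py
python3 -c "
from h import *
tips(lo=190,xr=(-10,60),yr=(-5,34))"
```

```text
t13.72 TCP case x25.4 y0.1 z170.7  F x-0.1 y0.1 z1.0  open 13.9 grip 0.0 yawerr 0.03
t14.13 TCP case x25.7 y0.1 z170.0  F x1.9 y-0.3 z3.5  open 5.0 grip 58.9 yawerr 0.02
190 [-10   0   3   5   7]
196 [ 5  7  9  9 11 11 13]
202 [13 16 18]
208 [12 14 17 17 19 19 20 20 21 22 22 24 24 28 30 33]
214 [ 9  9 12 14 16 16 16 16 19 21 21 23 23 23 23 23 24 24 24 25 25 25 25 25
 25 25 25 25 26 26 26 26 26 27 28 28 28 28 28 28 28 28 28 28 30 30 32 32
 34 34 37 37 39]
220 [ 9 11 12 14 14 16 18 18 21 23 30 31 32 34 36 36 38 39 41]
226 [11 11 13 13 15 15 18 20 20 20 22 29 29 31 33 33 35 36 38 38 38 40 40 40]
```

```bash
python3 -m inch '[[0,2.2,3,0],[0,2.2,3,0],[0,2.2,3,0],[0,2.2,3,0],[0,2.3,3,0],[0,1.3,3,0],[0,1.3,3,0],[0,1.3,3,0],[0,1.2,3,0],[0,1.2,3,0],[0,1.2,3,0],[0,0,0,0],[0,0,0,0]]' >/dev/null; python3 s.py
python3 -m inch '[[0,0.5,3,0],[0,0.5,3,0],[0,0.3,3,0],[0,0,0,0],[0,0,0,0]]' >/dev/null; python3 s.py
python3 -c "
from h import *
im,d=tips(lo=150,xr=(20,80),yr=(-5,34))
cv2.imwrite('pics/s5.png',cv2.resize(im[190:280,230:320,::-1],None,fx=6,fy=6,interpolation=cv2.INTER_CUBIC))"
```

```text
t15.27 TCP case x45.3 y0.0 z136.1  F x6.0 y0.5 z4.1  open 5.2 grip 61.3 yawerr 0.02
t15.68 TCP case x46.1 y0.1 z126.0  F x6.8 y1.1 z1.2  open 5.0 grip 62.3 yawerr 0.02
150 [29 31]
162 [37 39 39 41]
168 [20 23 25 27 30 32 32 34 34 34 36 36 36 37 39 39 41 41 43 43 44 45 45 48
 48 50 51 51 53 53 55 57 57 59]
174 [31 31 33 34 36 36 38 38 40 41 41 43 43 43 43 43 43 45 45 45 45 45 45 45
 45 45 45 45 47 47 47 48 48 48 48 48 48 48 52 52 54 55 57 59 59 61 62]
180 [30 31 33 35 37 38 40 42 42 49 49 51 54 54 56 56 59 61]
186 [30 30 32 32 34 35 37 39 39 41 42 48 48 48 48 49 49 51 51 53 58 58 60 60]
192 [30 32 37 37 39 39 43 43 48 50 50 52 52 55 59 62]
198 [29 33 36 38 40 40 41 43 43 43 43 49 50 50 50 50 50 55 57 63]
204 [22 24 26 26 28 31 33 35 38 51 51 51 51 54 54 56 56 58 58 60 65 65 67 71]
210 [21 21 23 23 24 24 25 26 28 28 28 30 31 32 33 35 35 37 37 39 39 51 51 51
 51 53 53 53 55 57 58 60 60 62 66 67 69 69 69 69 69 71 71 73 73 76 78 80]
216 [21 21 21 21 21 21 23 23 25 25 25 28 28 28 30 32 35 37 39 55 55 59 59 62
 66 66 68 68 68 68 70 70 70 71 71 71 72 72 73 73 73 73 75 75 75 75 75 75
 77 77 77 77 79 79]
222 [29 36 38 52 61 63 74 74 76 76 77 78]
228 [29 29 31 31 33 33 36 37 38 40 51 51 51 53 53 55 58 58 60 78 78]
```

View pics/s5.png

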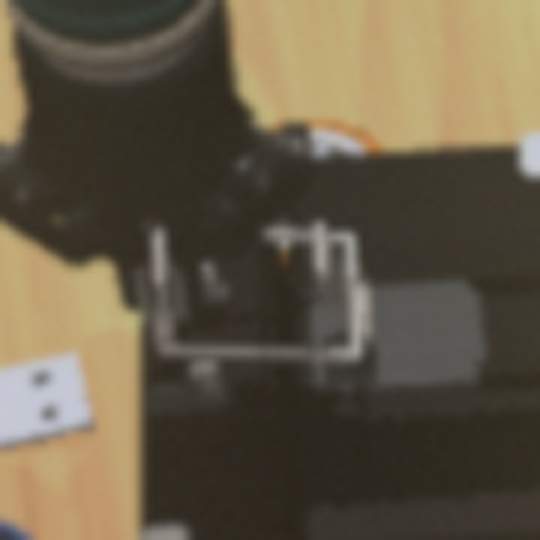

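The side view shows the bar at crop (160,290), beyond the lips at (210,275) and (203,370) and above them. I'll descend past the lip tops, then feel for the feet.

```bash
python3 -m inch '[[0,0,3,0],[0,0,3,0],[0,0,3,0],[0,-0.3,3,0],[0,-0.3,2,0],[0,-0.3,2,0],[0,-0.3,2,0],[0,0,0,0],[0,0,0,0]]' >/dev/null; python3 s.py
python3 -m inch '[[0,-0.3,1,0],[0,-0.3,1,0],[0,-0.2,1,0],[0,0,0,0],[0,0,0,0]]' >/dev/null; python3 s.py
```

```text
t16.48 TCP case x44.3 y0.0 z107.2  F x6.2 y0.9 z0.1  open 5.2 grip 63.4 yawerr 0.02
t16.90 TCP case x43.6 y0.1 z104.5  F x5.9 y-0.6 z-0.5  open 5.1 grip 63.4 yawerr 0.02
```

```bash
for i in 1 2; do python3 -m inch '[[0,0,0.7,0],[0,0,0.7,0],[0,0,0.6,0],[0,0,0,0],[0,0,0,0]]' >/dev/null; python3 s.py; done
```

```text
t17.32 TCP case x43.3 y0.1 z102.7  F x5.2 y0.7 z0.2  open 5.2 grip 63.5 yawerr 0.02
t17.73 TCP case x43.1 y0.1 z101.1  F x5.4 y0.7 z0.8  open 5.4 grip 63.5 yawerr 0.02
```

```bash
python3 -m inch '[[0,0,0.5,0],[0,0,0.5,0],[0,0,0,0],[0,0,0,0]]' >/dev/null; python3 s.py;
```

```text
t18.07 TCP case x43.0 y0.0 z100.5  F x5.3 y0.1 z1.4  open 5.2 grip 63.5 yawerr 0.02
```

```bash
for i in 1 2; do python3 -m inch '[[0,0,0.5,0],[0,0,0.5,0],[0,0,0,0],[0,0,0,0]]' >/dev/null; python3 s.py; python3 s.py | cut -c 30-70; done
```

```text
t18.40 TCP case x42.9 y0.1 z99.8  F x5.7 y-0.1 z1.7  open 5.3 grip 63.6 yawerr 0.02
9.8  F x5.7 y-0.1 z1.7  open 5.3 grip 63.
t18.73 TCP case x42.7 y0.1 z99.0  F x4.5 y0.3 z1.8  open 4.9 grip 63.6 yawerr 0.02
9.0  F x4.5 y0.3 z1.8  open 4.9 grip 63.6
```

```bash
python3 -m inch '[[0,0,0.5,0],[0,0,0.5,0],[0,0,0,0],[0,0,0,0]]' >/dev/null; python3 s.py;  python3 -m inch '[[0,0,0.5,0],[0,0,0.5,0],[0,0,0,0],[0,0,0,0]]' >/dev/null; python3 s.py;
```

```text
t19.07 TCP case x42.5 y0.1 z98.0  F x3.1 y0.5 z4.3  open 5.3 grip 63.7 yawerr 0.03
t19.40 TCP case x42.3 y0.1 z96.9  F x1.4 y0.0 z3.2  open 5.3 grip 63.7 yawerr 0.02
```

```bash
for i in 1 2; do python3 -m inch '[[0,0.1,0.4,0],[0,0,0.4,0],[0,0,0,0],[0,0,0,0]]' >/dev/null; python3 s.py; done
```

```text
t19.73 TCP case x42.2 y0.1 z96.0  F x-0.4 y0.4 z5.4  open 5.3 grip 63.8 yawerr 0.03
t20.07 TCP case x42.9 y0.1 z95.4  F x-0.7 y0.1 z4.7  open 5.2 grip 63.9 yawerr 0.02
```

```bash
for i in 1 2; do python3 -m inch '[[0,0,0.4,0],[0,0,0.4,0],[0,0,0,0],[0,0,0,0],[0,0,0,0]]' >/dev/null; python3 s.py; done
```

```text
t20.48 TCP case x43.1 y0.1 z94.7  F x-1.8 y0.2 z4.5  open 5.2 grip 63.9 yawerr 0.02
t20.90 TCP case x43.1 y0.1 z94.0  F x-0.5 y-0.6 z5.1  open 5.2 grip 63.9 yawerr 0.03
```

```bash
for i in 1 2; do python3 -m inch '[[0,0,0.4,0],[0,0,0.4,0],[0,0,0,0],[0,0,0,0],[0,0,0,0]]' >/dev/null; python3 s.py; done; python3 -c "
from h import *
tips(lo=136,xr=(20,70),yr=(12,30))"|head -4
```

```text
t21.32 TCP case x43.2 y0.1 z93.3  F x-0.6 y0.2 z5.4  open 5.3 grip 63.9 yawerr 0.02
t21.73 TCP case x43.4 y0.1 z92.7  F x-0.5 y-0.2 z4.7  open 5.1 grip 64.0 yawerr 0.02
136 [27 30 32 34 35 35 37 37 37 39 39 41 42 42 42 44 44 44 46 46 49]
142 [20 24 27 27 27 29 29 34 36 36 36 36 41 41 41 43 44 44 46 46 46]
148 [22 29 29 31 31 31 33 34 36]
154 [49]
```

```bash
cat >> h.py <<'E'
def cloud(cam,xr,yr,lo,hi=260):
    im,d=ctrl.read_camera(cam);p=ctrl.camera_params(cam);T=np.array(p["world_from_camera"])
    vv,uu=np.mgrid[130:300,230:380]
    n=cv2.undistortPoints(np.stack([uu,vv],-1).reshape(-1,1,2).astype(float),np.array(p["K"]),np.array(p["dist_coeffs"]))[:,0]
    z=d[130:300,230:380].ravel();P=(T@np.c_[n*z[:,None],z,np.ones(len(z))].T)[:3].T
    q=P[:,:2]-O;X=q@ex*1e3;Y=q@ey*1e3;Z=P[:,2]*1e3;I=im[130:300,230:380].mean(2).ravel()
    m=(Z>lo)&(Z<hi)&(Y>yr[0])&(Y<yr[1])&(X>xr[0])&(X<xr[1])
    return np.c_[X,Y,Z,I][m],im
E
python3 - <<'E'
from h import *
A=[cloud("side",(20,60),(8,34),120,175) for _ in range(3)]
P=np.vstack([a[0] for a in A])
for y in range(8,34,3):
    for x in range(24,56,4):
        k=(P[:,1]>=y)&(P[:,1]<y+3)&(P[:,0]>=x)&(P[:,0]<x+4)
        print("%4d/%3d"%(P[k,2].mean(),P[k,3].mean()) if k.any() else "   -    ",end=" ")
    print(y)
cv2.imwrite('pics/s6.png',cv2.resize(A[0][1][205:265,240:320,::-1],None,fx=8,fy=8,interpolation=cv2.INTER_CUBIC))
E
```

```text
149/ 49  153/ 42  153/ 60  153/ 80  137/ 83  158/ 67  150/ 68  136/ 50 8
 157/ 47  173/ 41  158/ 61  156/ 74  142/ 88  156/ 69  150/ 68  165/ 47 11
   -      173/ 43    -        -      142/ 98  142/ 96    -        -     14
 142/ 68    -      139/ 94  140/ 89  141/107  141/103    -        -     17
 142/ 69  150/ 98  146/102  138/ 92  142/104  138/ 99  134/ 66  134/ 54 20
 133/ 69  146/ 95  140/ 84  136/ 81  140/ 96  137/ 89  135/ 60  129/ 54 23
 136/ 68  134/ 68  128/ 55  137/ 80  131/ 68  129/ 59  130/ 53  129/ 52 26
 137/ 71  133/ 64  135/ 70  132/ 63  129/ 56  130/ 54  126/ 46  125/ 46 29
 124/ 39  124/ 39  124/ 40  124/ 40  124/ 39  126/ 41  123/ 42  122/ 42 32
```

View pics/s6.png

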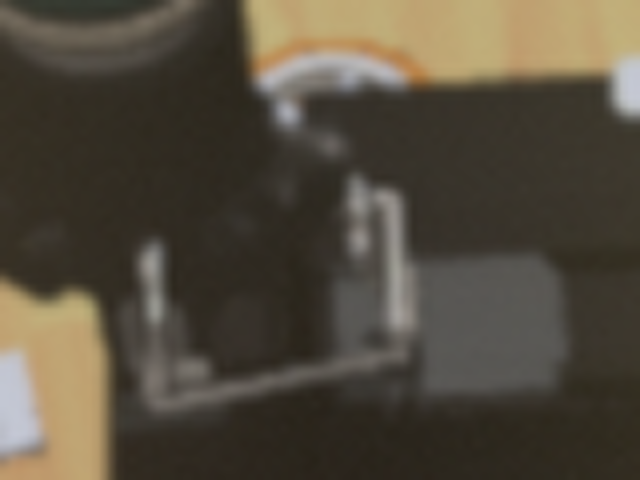

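The side view shows the bar at crop (152,290), outboard of the near lip (195,368), with its top at about 142 mm. It is close to the feet, so I'll keep feeling down.

```bash
for i in 1 2 3; do python3 -m inch '[[0,0,0.4,0],[0,0,0.4,0],[0,0,0,0],[0,0,0,0],[0,0,0,0]]' >/dev/null; python3 s.py; done
```

```text
t22.35 TCP case x43.5 y0.1 z91.0  F x0.7 y0.3 z-0.3  open 5.2 grip 64.9 yawerr 0.02
t22.77 TCP case x43.5 y0.1 z90.9  F x2.6 y-0.1 z1.8  open 5.3 grip 65.1 yawerr 0.02
t23.18 TCP case x43.5 y0.1 z90.8  F x2.1 y-0.3 z5.4  open 5.1 grip 65.5 yawerr 0.03
```

z now stalls at 90.8 while the force rises, so the bar is on the feet (or the tips are just at the lid). I'll ease up a little and draw back, watching where it stops: about 40 would mean the lip ends, about 37 the posts.

```bash
python3 -m inch '[[0,0,-0.4,0],[0,-0.6,0,0],[0,-0.6,0,0],[0,-0.6,0,0],[0,0,0,0],[0,0,0,0]]' >/dev/null; python3 s.py; for i in 1 2; do python3 -m inch '[[0,-0.5,0,0],[0,-0.5,0,0],[0,0,0,0],[0,0,0,0]]' >/dev/null; python3 s.py; done
```

```text
t23.68 TCP case x43.5 y0.1 z90.9  F x8.1 y1.2 z3.6  open 5.3 grip 65.2 yawerr 0.02
t24.02 TCP case x43.2 y0.1 z91.0  F x8.9 y0.6 z1.6  open 5.2 grip 65.1 yawerr 0.01
t24.35 TCP case x42.3 y0.1 z91.1  F x10.5 y0.0 z1.8  open 5.1 grip 65.1 yawerr 0.01
```

```bash
for i in 1 2 3; do python3 -m inch '[[0,-0.5,0,0],[0,-0.5,0,0],[0,0,0,0],[0,0,0,0]]' >/dev/null; python3 s.py; done
```

```text
t24.68 TCP case x41.6 y0.1 z91.1  F x9.6 y-0.3 z2.0  open 5.2 grip 65.0 yawerr 0.01
t25.02 TCP case x40.8 y0.1 z91.1  F x10.8 y-0.2 z2.1  open 5.1 grip 65.0 yawerr 0.01
t25.35 TCP case x40.0 y0.1 z91.1  F x10.6 y1.1 z2.0  open 5.1 grip 65.0 yawerr 0.01
```

```bash
for i in 1 2 3 4; do python3 -m inch '[[0,-0.5,0,0],[0,-0.5,0,0],[0,0,0,0],[0,0,0,0]]' >/dev/null; python3 s.py; done
```

```text
t25.68 TCP case x39.2 y0.1 z91.2  F x10.6 y1.0 z0.8  open 5.2 grip 65.0 yawerr 0.01
t26.02 TCP case x38.4 y0.1 z91.2  F x12.3 y0.6 z1.1  open 5.0 grip 65.0 yawerr 0.01
t26.35 TCP case x37.9 y0.1 z91.3  F x13.4 y1.2 z0.3  open 4.8 grip 64.9 yawerr 0.01
t26.68 TCP case x37.6 y0.1 z91.4  F x14.6 y0.7 z0.3  open 5.5 grip 64.9 yawerr 0.01
```

```bash
for i in 1 2; do python3 -m inch '[[0,-0.5,0,0],[0,-0.5,0,0],[0,0,0,0],[0,0,0,0]]' >/dev/null; python3 s.py; done; python3 - <<'E'
from h import *
P=np.vstack([cloud("side",(20,60),(8,34),120,175)[0] for _ in range(3)])
for y in range(8,34,3):
    for x in range(24,56,4):
        k=(P[:,1]>=y)&(P[:,1]<y+3)&(P[:,0]>=x)&(P[:,0]<x+4)
        print("%4d/%3d"%(P[k,2].mean(),P[k,3].mean()) if k.any() else "   -    ",end=" ")
    print(y)
P=cloud("side",(-90,0),(-16,16),165,215)[0];P=P[np.argsort(-P[:,2])]
print(np.round(P[:40:3]).tolist())
E
```

```text
t27.02 TCP case x37.5 y0.1 z91.5  F x17.6 y0.3 z-1.1  open 5.4 grip 64.8 yawerr 0.01
t27.35 TCP case x37.2 y0.1 z91.5  F x18.9 y1.0 z-1.0  open 5.0 grip 64.7 yawerr 0.00
 150/ 52  151/ 70  151/ 83  151/ 77  147/ 69  142/ 54  150/ 44  130/ 45 8
 160/ 51  153/ 70  156/ 83  151/ 83  153/ 67  152/ 55  159/ 44  125/ 45 11
 172/ 46    -        -      144/ 98  161/ 63    -        -        -     14
 132/ 75  147/ 99  146/108  144/105    -        -        -        -     17
 143/ 77  150/104  148/110  144/105  135/ 66  133/ 54  135/ 53  132/ 52 20
 145/ 74  144/ 92  139/ 91  140/ 94  133/ 61  133/ 55  133/ 55  132/ 54 23
 135/ 63  133/ 69  134/ 73  135/ 77  127/ 50  127/ 50  130/ 52  126/ 49 26
 137/ 77  130/ 57  131/ 58  131/ 58  126/ 44  128/ 47  125/ 44  125/ 46 29
 144/ 83  129/ 54  125/ 40  122/ 39  123/ 40  126/ 40  123/ 41  122/ 42 32
[[-8.0, 13.0, 215.0, 50.0], [-8.0, 10.0, 214.0, 57.0], [-13.0, 6.0, 213.0, 45.0], [-13.0, 12.0, 212.0, 41.0], [-24.0, 12.0, 211.0, 71.0], [-6.0, 3.0, 209.0, 53.0], [-10.0, 12.0, 209.0, 43.0], [-20.0, 12.0, 208.0, 41.0], [-8.0, 10.0, 207.0, 43.0], [-15.0, 13.0, 206.0, 39.0], [-10.0, 14.0, 205.0, 40.0], [-12.0, 14.0, 204.0, 39.0], [-3.0, 9.0, 203.0, 41.0], [-3.0, 6.0, 202.0, 41.0]]
```

The bar has stopped against the posts at x≈37.4, well past the lip ends, so it is under the lips. I'll relax the pull, open and lift clear.

```bash
python3 -m inch '[[0,0.8,0,0],[0,0.8,0,0],[0,0.8,0,0],[0,0,0,0],[0,0,0,0]]' >/dev/null; python3 s.py; python3 -m inch '[[0,0,0,0],[0,0,0,0],[0,0,0,0],[0,0,0,0],[0,0,0,0]]' 0.25 >/dev/null; python3 s.py; python3 -m inch '[[0,0,-2,0],[0,0,-3,0],[0,0,-4,0],[0,0,-6,0],[0,0,-10,0],[0,0,-15,0],[0,0,-20,0],[0,0,-20,0],[0,0,-20,0],[0,0,0,0],[0,0,0,0]]' >/dev/null; python3 s.py
python3 - <<'E'
from h import *
P=np.vstack([cloud("side",(20,60),(-34,34),136,175)[0] for _ in range(3)])
for y in range(-33,34,3):
    for x in range(24,56,4):
        k=(P[:,1]>=y)&(P[:,1]<y+3)&(P[:,0]>=x)&(P[:,0]<x+4)
        print("%4d/%3d"%(P[k,2].mean(),P[k,3].mean()) if k.any() else "   -    ",end=" ")
    print(y)
for c in("side","top"):
    P=cloud(c,(-95,15),(-16,16),155,200)[0];P=P[np.argsort(-P[:,2])]
    print(c,np.round(P[:60:4]).tolist())
E
```

```text
t27.97 TCP case x37.1 y0.1 z91.5  F x12.2 y0.1 z1.7  open 5.5 grip 65.1 yawerr 0.01
t28.38 TCP case x31.2 y0.1 z88.9  F x0.6 y0.3 z0.1  open 21.4 grip 0.0 yawerr 0.03
t29.30 TCP case x33.7 y0.1 z193.0  F x0.5 y-0.8 z0.7  open 21.2 grip 0.0 yawerr 0.02
   -        -        -        -        -        -        -        -     -33
 144/141  147/150    -      141/155    -        -        -        -     -30
 143/108  150/149  150/129  144/167  141/125    -        -        -     -27
 146/120  145/122  148/157    -      141/126    -      136/ 86  137/ 86 -24
 137/ 69  143/ 93  145/124  143/159  142/140    -      136/ 73    -     -21
   -      140/ 75  145/150  144/172  142/146    -      138/ 73    -     -18
   -        -      144/153  142/164  144/139    -        -        -     -15
   -        -      145/149  142/159  144/135    -        -        -     -12
   -        -      142/116  144/162  141/131    -        -        -     -9
   -        -      143/116  143/153  143/131    -        -        -     -6
   -        -      141/ 87  144/160  142/132    -        -        -     -3
   -        -  
[... 930 characters left out ...]
92.0, 163.0], [-40.0, 1.0, 192.0, 136.0], [-38.0, 7.0, 191.0, 160.0], [-39.0, 15.0, 190.0, 93.0], [-41.0, -10.0, 189.0, 106.0], [-36.0, -3.0, 186.0, 124.0], [-35.0, 11.0, 182.0, 87.0], [-35.0, 12.0, 179.0, 85.0], [-33.0, -15.0, 175.0, 107.0], [-33.0, -8.0, 167.0, 80.0], [-36.0, 15.0, 163.0, 94.0], [-33.0, -9.0, 162.0, 83.0], [-32.0, 10.0, 160.0, 96.0]]
top [[-39.0, 4.0, 195.0, 112.0], [-38.0, -4.0, 193.0, 111.0], [-38.0, -0.0, 192.0, 113.0], [-39.0, -13.0, 191.0, 108.0], [-39.0, -6.0, 191.0, 100.0], [-37.0, -10.0, 190.0, 97.0], [-38.0, -14.0, 188.0, 96.0], [-41.0, 12.0, 188.0, 74.0], [-36.0, 6.0, 187.0, 92.0], [-36.0, 2.0, 187.0, 89.0], [-34.0, -4.0, 181.0, 91.0], [-38.0, 15.0, 160.0, 60.0]]
```

The bar stays hooked: its top is at 143 mm and x≈38 beside lips with tops at about 149 mm, and the lever is at about 1.35 rad. I'll shut the fingers and come down on the lid side of the lever to press it over.

```bash
python3 -m inch '[[0,-10,0,0],[0,-10,0,0],[0,-10,0,0],[0,-8,0,0],[0,0,0,0],[0,0,8,0],[0,0,8,0],[0,0,8,0],[0,0,8,0],[0,0,6,0],[0,0,3,0],[0,0,0,0],[0,-2,0,0],[0,-2,0,0],[0,-2,0,0],[0,-2,0,0],[0,0,0,0],[0,0,0,0]]' 0 >/dev/null; python3 s.py; python3 -c "
from h import *
tips(lo=170,xr=(-60,25),yr=(-16,16))"|head -5
```

```text
t31.05 TCP case x-13.4 y0.1 z149.7  F x0.2 y0.5 z0.2  open 0.4 grip 0.0 yawerr 0.02
170 [-33]
176 [-39 -37 -35 -35 -34 -33]
182 [-39 -37 -37 -36 -36 -36 -36 -35 -35 -35 -35]
188 [-41 -41 -40 -40 -40 -40 -40 -39 -38 -38 -38 -38 -38 -38 -37 -37 -37 -36
 -35 -19 -16 -14 -10  -3]
```

```bash
python3 -m inch '[[0,-2,0,0],[0,-2,0,0],[0,-2,0,0],[0,-2,0,0],[0,-1.5,0,0],[0,-1.5,0,0],[0,-1.5,0,0],[0,0,0,0]]' >/dev/null; python3 s.py; python3 -m inch '[[0,-1.4,0.4,0],[0,-1.4,0.4,0],[0,-1.4,0.4,0],[0,0,0,0]]' >/dev/null; python3 s.py;
```

```text
t31.77 TCP case x-25.7 y0.1 z149.4  F x1.3 y-0.3 z-0.2  open -0.0 grip 0.4 yawerr 0.03
t32.10 TCP case x-29.7 y0.1 z148.5  F x2.9 y0.2 z2.6  open 0.1 grip 1.6 yawerr 0.03
```

```bash
python3 -m inch '[[0,-1.8,0.7,0],[0,-1.8,0.7,0],[0,-1.8,0.7,0],[0,-1.7,0.7,0],[0,0,0,0]]' >/dev/null; python3 s.py; python3 -m inch '[[0,-1.8,1.1,0],[0,-1.8,1.1,0],[0,-1.8,1.1,0],[0,-1.8,1.1,0],[0,0,0,0]]' >/dev/null; python3 s.py;
```

```text
t32.52 TCP case x-37.0 y0.1 z145.9  F x3.8 y-0.2 z5.5  open -0.0 grip 2.6 yawerr 0.03
t32.93 TCP case x-44.0 y0.1 z142.1  F x2.6 y0.4 z5.7  open 0.3 grip 3.1 yawerr 0.03
```

```bash
python3 -m inch '[[0,-1.5,1.5,0],[0,-1.5,1.5,0],[0,-1.5,1.5,0],[0,-1.5,1.5,0],[0,0,0,0]]' >/dev/null; python3 s.py; python3 -m inch '[[0,-1.2,1.7,0],[0,-1.2,1.7,0],[0,-1.2,1.7,0],[0,-1.2,1.7,0],[0,0,0,0]]' >/dev/null; python3 s.py;
```

```text
t33.35 TCP case x-50.1 y0.1 z137.3  F x1.5 y0.4 z11.0  open -0.1 grip 4.3 yawerr 0.03
t33.77 TCP case x-56.4 y0.1 z129.2  F x0.1 y-0.7 z8.8  open 0.1 grip 3.5 yawerr 0.03
```

```bash
python3 -m inch '[[0,-0.7,1.9,0],[0,-0.7,1.9,0],[0,-0.7,1.9,0],[0,-0.6,1.9,0],[0,0,0,0]]' >/dev/null; python3 s.py; python3 -m inch '[[0,-0.3,1.5,0],[0,-0.3,1.5,0],[0,-0.2,1.5,0],[0,0,0,0]]' >/dev/null; python3 s.py;
```

```text
t34.18 TCP case x-60.4 y0.1 z119.5  F x-1.5 y-0.5 z4.4  open 0.1 grip 1.6 yawerr 0.03
t34.52 TCP case x-59.5 y0.0 z114.7  F x0.1 y0.4 z0.2  open -0.1 grip 0.2 yawerr 0.02
```

```bash
for i in 1 2 3; do python3 -m inch '[[0,0,0.6,0],[0,0,0.6,0],[0,0,0,0],[0,0,0,0]]' >/dev/null; python3 s.py; done
```

```text
t34.85 TCP case x-58.6 y0.0 z114.4  F x0.2 y0.2 z0.6  open 0.1 grip 0.0 yawerr 0.02
t35.18 TCP case x-58.6 y0.0 z113.4  F x-0.5 y-0.4 z-0.3  open -0.3 grip 0.1 yawerr 0.02
t35.52 TCP case x-58.7 y0.0 z112.8  F x-2.6 y-0.5 z4.3  open -0.1 grip 1.8 yawerr 0.03
```

```bash
for i in 1 2; do python3 -m inch '[[0,0,0.6,0],[0,0,0.6,0],[0,0,0,0],[0,0,0,0]]' >/dev/null; python3 s.py; done
```

```text
t35.85 TCP case x-58.6 y0.0 z112.8  F x-3.4 y0.2 z6.7  open -0.1 grip 3.8 yawerr 0.03
t36.18 TCP case x-58.5 y0.1 z112.7  F x-4.8 y-0.6 z10.4  open -0.1 grip 5.6 yawerr 0.03
```

```bash
python3 -m inch '[[0,0,0.6,0],[0,0,0.6,0],[0,0,0,0],[0,0,0,0],[0,0,0,0]]' >/dev/null; python3 s.py; python3 -m inch '[[0,0,-3,0],[0,0,-6,0],[0,0,-12,0],[0,0,-20,0],[0,0,-25,0],[0,0,-25,0],[0,0,-25,0],[0,0,0,0]]' >/dev/null
python3 -m inch '[[0,-30,0,0],[0,-30,0,0],[0,-30,0,0],[0,-30,0,0],[0,-30,0,0],[0,0,0,0],[0,0,0,0]]' >/dev/null; python3 s.py
python3 - <<'E'
from h import *
for c in("top","side"):
    P=np.vstack([cloud(c,(-100,56),(-15,15),125,200)[0] for _ in range(3)])
    print(c,"lever",[(x,round(float(np.median(P[k,2])),1)) for x in range(-92,0,5) for k in [(P[:,0]>=x)&(P[:,0]<x+5)&(abs(P[:,1])<9)] if k.any()])
    k=(P[:,2]>138)&(P[:,3]>90)&(P[:,0]>10);print(" bar",np.median(P[k],0).round(1))
    P=np.vstack([cloud(c,(10,50),(-28,28),144,200)[0] for _ in range(3)])
    for s in(-1,1):
        k=(P[:,1]*s>17)&(P[:,3]>90);print(" lip",np.median(P[k],0).round(1),np.percentile(P[k,0],[5,95]).round(1))
im=cv2.cvtColor(ctrl.read_camera("side")[0],cv2.COLOR_RGB2BGR).astype(int)[205:340,245:340]
m=((im.min(2)>110)&(im.max(2)-im.min(2)<45)).astype(np.uint8);n,l,s,ce=cv2.connectedComponentsWithStats(m)
for i in range(1,n):
    if s[i,4]>15:u,v=ce[i]+[245,205];q=ray("side",u,v,.13)[:2]-O;print("blob",s[i,4],np.round([q@ex*1e3,q@ey*1e3],1))
E
```

```text
t36.60 TCP case x-58.4 y0.1 z112.6  F x-6.6 y-0.2 z15.7  open -0.2 grip 7.4 yawerr 0.03
t37.85 TCP case x-209.4 y0.1 z224.9  F x0.8 y-0.3 z-0.1  open -0.1 grip 0.0 yawerr 0.03
top lever [(-92, 129.3), (-87, 129.4), (-82, 131.3), (-77, 148.5), (-72, 148.9), (-67, 148.6), (-62, 147.2), (-57, 146.4), (-52, 146.9), (-47, 146.6), (-42, 146.9), (-37, 147.3), (-32, 148.6), (-27, 132.7), (-22, 130.8), (-17, 129.8), (-12, 129.1), (-7, 128.5), (-2, 125.6)]
 bar [ 29.7  -1.  145.9 113. ]
 lip [ 27.4 -23.1 147.9 112.5] [20.6 32.2]
 lip [ 27.7  23.  148.9 114. ] [22.4 32.4]
side lever [(-92, 129.0), (-87, 129.3), (-82, 132.2), (-77, 148.6), (-72, 148.6), (-67, 148.0), (-62, 146.2), (-57, 145.8), (-52, 145.7), (-47, 146.3), (-42, 145.4), (-37, 148.0), (-32, 149.5), (-27, 131.2), (-22, 129.9), (-17, 130.7), (-12, 130.0), (-7, 127.9)]
 bar [ 31.    1.3 145.9 146.3]
 lip [ 27.9 -22.  148.5 138.3] [16.3 33.3]
 lip [ 26.7  24.3 148.7 117.7] [21.5 34. ]
blob 61 [  -9.2 -102.1]
blob 76 [-115.6  -89.4]
blob 61 [ 45.2 -87.1]
blob 75 [ 28.7 -16.8]
blob 217 [-52.3 -10.9]
blob 17 [-4.5 19.6]
blob 101 [-115.3   91.4]
blob 82 [45.8 94.5]
blob 439 [ 17.5 212.9]
```

```bash
python3 -m inch '[[0,0,0,0],[0,0,0,0],[0,0,0,0],[0,0,0,0]]' >/dev/null; python3 -c "
from h import *
print(ctrl.close_job())"
```

```text
the job is handed in; nothing more can be done
None
```

The latch is fastened and the job handed in at about 38 s: depth and colour checks show the bar under both lips, the lever flat and the lid drawn shut; no verdict came back, and I didn't re-measure the bystanders.

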